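# Drain the slide staining rack and stand it to dry

### The job

The steel rack of glass slides hanging on the hook stand has just been rinsed: lift it up and off the hook, hold it over the white drain tray, tip it to 45 degrees for two seconds and bring it level again while it is still over the tray. Then set it down upright in the middle of the black rubber mat (do not drop it) and let go. Never tip it beyond 60 degrees or the slides come out, and leave the bottles, dishes, burner, jar and the empty rack where they stand.

Things in the scene. Friction and masses are not known exactly. Their poses are not given: they have to be found in the camera images.
- rack: slide rack: steel basket 60 (x) x 86 (y) x 30 tall full of glass slides (tops at 32). From its ends (y = +-41) a 6 thick wire bail rises to 80, then slopes to a peak at 94 over the centre; on it a black grip block 14 (x) x 18 (y), from 100 to 142. Origin: centre of its underside, z up. Starts level, hung by the peak on the hook, 55 above the bench, axes parallel to the stand's
- rack_grip (a point): a good point to grip: on the axis of the grip block, 127 above the rack's origin (15 below the top of the block); axes as the rack's
- rack_eye (a point): peak of the wire bail's axis, 94 above the rack's origin; the hook passes under it. To come off, the rack must rise at least 14 (28 is ideal; at 50 the slides meet the arm from below), then move about 75 along the stand's -x until the arm is out of the bail
- rack_basket (a point): middle of the rack's basket, 18 above its origin
- stand: fixed hook stand. Origin on the bench under the hook's seat. Grey base plate 10 thick, x = -38 to +112, y = -50 to +50; post 12 thick at x = +85, 160 tall; from it an 8 thick arm runs along -x, about 145 high, to the seat at x = 0 and ends in an upturned tip at x = -24, its top 160 above the bench
- hook_seat (a point): seat of the hook: on the axis of the 8 thick arm where the bail rests, 141.5 above the bench, above the stand's origin; axes as the stand's
- tray: fixed white drain tray, 220 (x) x 160 (y), 22 tall, walls and floor 4 thick, open on top; origin at the centre of its underside, on the bench
- mat: fixed black rubber mat 150 (x) x 130 (y), 4 thick; origin at the centre of its underside, on the bench (its top face is 4 higher)
- dish_stack: stack of six closed petri dishes with dark red agar, 91 diameter, 91 tall; origin at the centre of its underside. Leave alone
- burner: laboratory gas burner (unlit), round 84 steel base, black collar on top, 165 tall; origin at the centre of its underside. Leave alone
- spare_rack: an EMPTY slide rack of the same make as rack, standing on the bench; 60 x 90 x 142 tall, origin at the centre of its underside. Leave alone
- jar: open glass jar, 52 diameter, 85 tall, with wire loops sticking out to 170 high; origin at the centre of its underside. Leave alone
- dropper_a: amber dropper bottle, 29 diameter, 78 tall, standing among the work; origin at the centre of its underside. Leave alone
- dropper_b: white dropper bottle, 29 diameter, 78 tall, standing among the work; origin at the centre of its underside. Leave alone
Mind the look-alikes: they are no part of the job. What is shaped like the stand but green or purple is not meant.

How it is judged:
On the way, in this order (a step that is already met when the one before it is completed fails the run):
1. the rack is held in the gripper and off the hook (bail peak over 80 mm from the hook's seat) (distance between rack_eye and hook_seat above 0.08 m and contact force between the fingers and rack above 0.5 N), for 0.1 s.
2. with the middle of its basket over the tray, the rack is tipped to between 35 and 55 degrees from level and kept there for 1.8 s (x of rack_basket in the frame of tray between -0.105 and 0.105 m and y of rack_basket in the frame of tray between -0.078 and 0.078 m and angle between rack's own z axis and vertical between 0.611 and 0.96 rad and contact force between the fingers and rack above 0.5 N), for 1.8 s.
3. the rack is back within 10 degrees of level with the middle of its basket still over the tray, for 0.2 s (x of rack_basket in the frame of tray between -0.105 and 0.105 m and y of rack_basket in the frame of tray between -0.078 and 0.078 m and angle between rack's own z axis and vertical below 0.175 rad and contact force between the fingers and rack above 0.5 N), for 0.2 s.
4. the rack is lowered onto the mat while still held (underside within 8 mm of the mat's top, within 10 degrees of upright) (horizontal distance between rack and mat below 0.035 m and z of rack in the frame of mat below 0.012 m and angle between rack's own z axis and vertical below 0.175 rad and contact force between the fingers and rack above 0.5 N), for 0.04 s.
At the end, for the whole second after the job is handed in: The rack stands by itself on its underside on the mat, upright within 4 degrees, its centre within 30 mm of the mat's centre, released and at rest; the other loose things are within 30 mm of where they started (horizontal distance between rack and mat below 0.03 m and z of rack in the frame of mat between 0 and 0.008 m and angle between rack's own z axis and vertical below 0.07 rad and linear speed of rack below 0.02 m/s and not (contact force between the fingers and rack above 0.1 N)); the robot touches nothing.
It fails at once if the rack is tipped beyond 65 degrees or falls over (angle between rack's own z axis and vertical above 1.134 rad).
It fails at once if a bystander (dishes, burner, empty rack, jar, dropper bottle) is moved more than 30 mm (distance of any of dish_stack, burner, spare_rack, jar, dropper_a, dropper_b from where it was at the start of the episode above 0.03 m).
It also fails if it takes over 69 s, if anything falls off the work surface, if the arm or the gripper's body presses on something with over 40 N, if the wrist force passes 120 N, or if a joint passes its speed limit or range.

### The arm

A 6-joint arm with a two-finger parallel gripper is mounted at the origin on the work surface. World frame = base frame: x ahead of the robot, y to its left, z up, the work surface at z = 0. Lengths are in m, angles in rad, forces in N, time in s.
With the tool pointing down it reaches from about 0.35 to 0.85 m from the base axis. Payload 8.1 kg.
Tool frame: the origin (TCP) lies on the centre line of the jaws, within the pads' length; the fingertips stand 17 mm ahead of it and the grasp point (between the pads) lies 2 mm behind it; z points along the fingers, y is the line along which they close (so a half turn about z gives the same grasp; the last joint's range is limited). The gripper opens to 93 mm and grips with 3 to 60 N. Pads are 15 mm wide; open, the fingers measure 128 mm over their backs; the gripper's body (75 mm by 188 mm) begins 65 mm behind the grasp point.
Start: joints at [1.065, 0.13, 1.488, -0, 1.523, -0.085], TCP at [0.245, 0.548, 0.236] pointing down, gripper open.
Joint ranges: [-2.96, 2.96], [-0.89, 2.26], [0.02, 2.5], [-1.34, 4.48], [0, 2.73], [-2.66, 2.66]. Speed limits (rad/s): [2.39, 2.39, 2.79, 3.14, 3.14, 3.14].

### API

Orientations are given as a rotation vector (axis times angle).
In Python, from plant import telemetry, viewer, order gives the robot as it stands.
- The arm moves only by the tool send_rows, never from a script. Its argument "plan" is a list that holds one entry, the list of rows, each a list of 5 numbers: the closure, from -1 (fully open) to 1 (shut), then the shift along the world's x, y, z normalised to -1 to 1, where 1 is 0.2 m, then the turn about the world's z normalised to -1 to 1, where 1 is 60 degrees. A call has 1 to 20 rows; each row is the pose to reach, as a shift and turn from the pose commanded when the call began; what a row does not reach only later rows make up. A row lasts 1/12 s, in which the tool goes at most 41.7 mm and 7.16 degrees, less where a joint would pass 70% of its speed; a pose out of reach is approached as far as the arm can. A call with a number of a shift or a turn outside -1 to 1 is refused whole. A call with a gripper value outside its range is refused whole. The fingers move at their own pace and stop on an object; "force" is the grip in N (left out, the last holds). Time passes only in rows, so rows that repeat a pose let the fingers close. It gives the time, the measured TCP pose, the force, the opening and the grip force at its end, in the units of the state.
- telemetry.read_state(): the state, without advancing time (a new reading comes with each control period).
- viewer.read_camera(name): name is "side" or "top"; returns (picture, depth): 384x512x3 uint8, blue, green, red; 384x512 float32, m along the optical axis (not along the pixel's ray), 0 where there is no reading.
- viewer.calibration(name): a dict with "camera_matrix" (3x3 intrinsics, pixels), "extrinsics" (4x4, takes a point from camera to world coordinates). Camera axes: x right, y up, looking along -z (the intrinsics and any distortion apply to the point x, -y, -z); pixel columns grow to the right and rows downward; lengths in m; the calibration is good to about 2 mm. A picture is of the moment at which its call begins. calibration takes no time and is no camera call.
- order.close_job(): hands the job in; it is judged then, once.
The state is a dict: "t": time; "q": joint angles; "dq": joint speeds; "joint_torque": joint torques, N m; "tool_pos": TCP position; "orientation": TCP orientation; "force": force on the tool from outside, world axes, zero at the start; "wrist_torque": the same for the moment, N m; "opening": finger opening in m; "gripper_force": force on a finger pad.
Only numpy, scipy, OpenCV 4.12 (cv2) and the standard library are available. Lean on these libraries where they do the work, as an engineer would, in place of code of your own. Each camera call takes 0.05 s, during which the arm holds its last target. There are 200 camera calls.

## Working session

There is one attempt and no reset: what is moved stays moved. The work goes in short steps, Python scripts to look and compute and a tool call to move; the robot and the scene stay as the last step left them, time stands still between calls to the robot, and variables do not carry over. Pictures are saved under pics/ and viewed, at most 10 in all, crops included, and the job is handed in when it is done.

Besides the shell and the picture viewer there is one more tool, called after "Emit:" as name([rows], argument=value, ...), one row to a line, values as JSON. send_rows: Moves the arm, as the interface text tells. Scaled input: -1 to 1 covers 0.2 m each way for a shift and 60 degrees each way for a turn. Its arguments: {"type":"object","properties":{"plan":{"type":"array"},"force":{"type":"number"}},"required":["plan"]}

```bash
mkdir -p pics
cat > h.py <<'E'
import numpy as np, cv2
from plant import telemetry, viewer, order
def grab(n):
    im,d=viewer.read_camera(n); im=np.array(im); d=np.array(d)
    cv2.imwrite(f'pics/raw_{n}.png',im); np.save(f'pics/{n}.npy',d); return im,d
def cloud(n,d):
    c=viewer.calibration(n);K=np.array(c["camera_matrix"]);T=np.array(c["extrinsics"])
    v,u=np.mgrid[0:d.shape[0],0:d.shape[1]]
    P=np.stack([(u-K[0,2])/K[0,0]*d,-(v-K[1,2])/K[1,1]*d,-d],-1)
    return P@T[:3,:3].T+T[:3,3]
E
python3 - <<'E'
from h import *
for n in("top","side"):
    im,d=grab(n); cv2.imwrite(f'pics/{n}0.png',cv2.resize(im,(800,600),interpolation=cv2.INTER_CUBIC))
    c=viewer.calibration(n);print(n,{k:np.round(v,3).tolist() for k,v in c.items()})
print(telemetry.read_state())
E
```

```text
top {'camera_matrix': [[377.151, 0.0, 254.079], [0.0, 377.151, 196.408], [0.0, 0.0, 1.0]], 'extrinsics': [[-0.028, 0.981, -0.194, 0.324], [-1.0, -0.029, -0.004, 0.004], [-0.009, 0.193, 0.981, 0.955], [0.0, 0.0, 0.0, 1.0]]}
side {'camera_matrix': [[369.516, 0.0, 261.17], [0.0, 369.516, 192.73], [0.0, 0.0, 1.0]], 'extrinsics': [[0.998, 0.052, -0.042, 0.453], [-0.067, 0.753, -0.655, -0.588], [-0.002, 0.656, 0.754, 0.833], [0.0, 0.0, 0.0, 1.0]]}
{'t': 0.1, 'q': array([ 1.06462283e+00,  1.31095557e-01,  1.48917990e+00,  3.83685389e-05,
        1.52297493e+00, -8.53967518e-02]), 'dq': array([-6.77186296e-04, -1.74906385e-03, -2.44941676e-03, -1.50937318e-04,
       -5.10654019e-04, -9.75460764e-05]), 'joint_torque': array([ 1.58926210e-03, -5.61336637e+01, -4.93098056e+01,  7.71327666e-02,
        2.89715681e-02, -5.86167607e-05]), 'tool_pos': array([0.24481279, 0.54725641, 0.23468116]), 'orientation': array([-6.55983440e-01, -3.07181019e+00,  2.47291802e-03]), 'force': array([-0.27220343,  0.69349523, -0.48103596]), 'wrist_torque': array([0.02045239, 0.04549445, 0.05592366]), 'gripper_force': 0.0, 'opening': 0.09290141846645657}
```

View pics/top0.png

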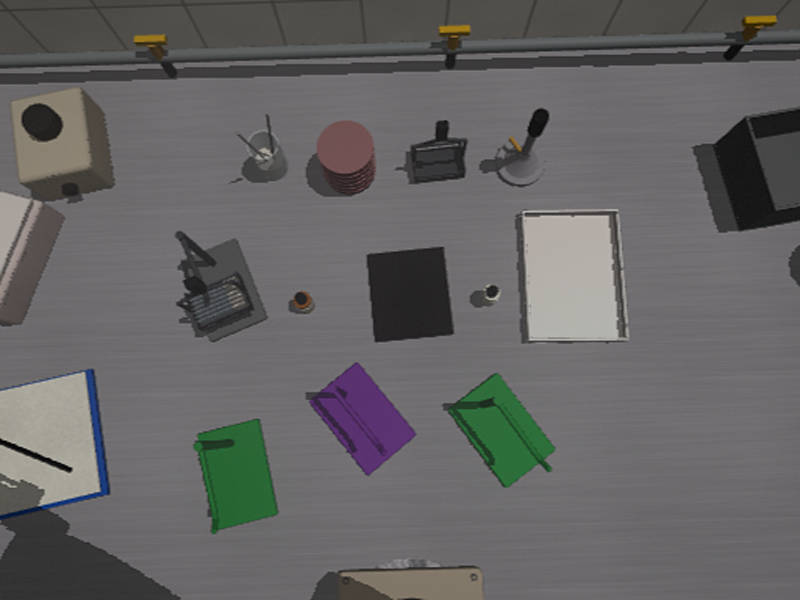

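View pics/side0.png

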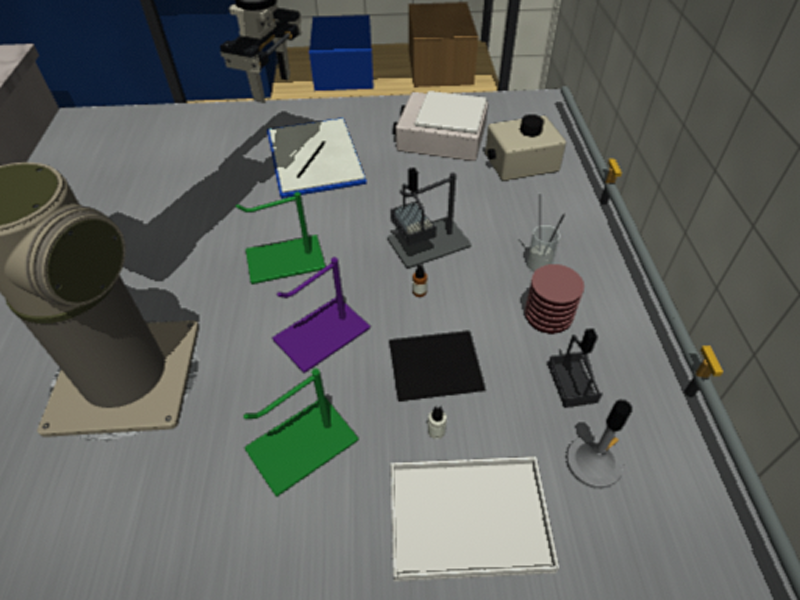

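```bash
cat > m.py <<'E'
from h import *
for n in("top","side"):
    im=cv2.imread(f'pics/raw_{n}.png');P=cloud(n,np.load(f'pics/{n}.npy'));z=P[...,2]
    def rect(name,m):
        c=max(cv2.findContours(m.astype(np.uint8),0,2)[0],key=cv2.contourArea)
        mm=np.zeros(m.shape,np.uint8);cv2.drawContours(mm,[c],-1,1,-1)
        q=P[(mm>0)&m][:,:2].astype(np.float32)
        lo,hi=None,None
        r=cv2.minAreaRect(q*1000);b=cv2.boxPoints(r)
        print(n,name,np.round(r[0]),np.round(r[1]),round(r[2],1),np.round(b).tolist(),'z',np.median(z[(mm>0)&m]).round(4))
    g=im.mean(-1)
    x,y=P[...,0],P[...,1]
    rect('mat',(g<50)&(z<.015)&(z>-.01)&(abs(y)<.2)&(x>.4))
    rect('tray',(z<.03)&(z>-.005)&(g>130)&(x>.35)&(y<-.1)&(y>-.6))
    rect('base',(z<.016)&(z>.006)&(y>.2)&(y<.6)&(x>.3))
    m=(z>.166)&(z<.21)&(y>.2)&(y<.55)&(x>.3)&(x<.62)
    q=P[m];print(len(q),'grip: med',np.median(q,0).round(4),q.min(0).round(4),q.max(0).round(4))
    t=q[q[:,2]>.19];print('top face',len(t), t.mean(0).round(4) if len(t) else '',np.round(cv2.minAreaRect((t[:,:2]*1000).astype(np.float32)),1).tolist() if 0 else '')
    # arm/post
    for nm,lo,hi in(('arm',.138,.165),):
        k=(z>lo)&(z<hi)&(y>.2)&(y<.6)&(x>.35)&(x<.72);q=P[k]
        v=cv2.fitLine(q[:,:2].astype(np.float32),cv2.DIST_HUBER,0,.01,.01).ravel();print(nm,len(q),v.round(3),q.min(0).round(3),q.max(0).round(3))
    for nm,(u,v) in dict(da=(303,300),db=(491,293),spare=(440,150),jar=(265,155),dish=(346,160),burn=(520,160)).items():
        if n=='top': print(nm,P[int(v*.64),int(u*.64)].round(3))
im=cv2.imread('pics/raw_side.png');cv2.imwrite('pics/c1.png',cv2.resize(im[95:180,235:320],(700,600*85//85),interpolation=cv2.INTER_CUBIC))
E
python3 m.py
```

```text
top mat [535. -12.] [149. 129.] 4.2 [[456.0, 46.0], [465.0, -82.0], [614.0, -71.0], [605.0, 58.0]] z 0.003
top tray [ 555. -282.] [160. 215.] 88.7 [[445.0, -360.0], [661.0, -365.0], [664.0, -205.0], [449.0, -200.0]] z 0.0032
top base [362. 539.] [124. 123.] 1.1 [[298.0, 599.0], [301.0, 477.0], [425.0, 479.0], [422.0, 602.0]] z 0.0118
109 grip: med [0.5138 0.2782 0.1933] [0.5074 0.2702 0.1672] [0.5254 0.2896 0.1985]
top face 62 [0.5159 0.2801 0.1951] 
arm 258 [0.922 0.387 0.544 0.29 ] [0.49  0.245 0.138] [0.601 0.318 0.165]
da [0.515 0.155 0.066]
db [ 0.52  -0.138  0.06 ]
spare [ 0.786 -0.073  0.007]
jar [0.774 0.224 0.033]
dish [0.734 0.082 0.09 ]
burn [ 0.751 -0.203  0.034]
side mat [536. -15.] [148. 129.] 4.0 [[458.0, 44.0], [467.0, -85.0], [614.0, -74.0], [605.0, 54.0]] z 0.0042
side tray [ 561. -233.] [265. 230.] 89.8 [[445.0, -365.0], [675.0, -366.0], [676.0, -101.0], [446.0, -100.0]] z 0.0042
side base [552. 295.] [151. 104.] 21.9 [[463.0, 315.0], [501.0, 219.0], [642.0, 275.0], [603.0, 372.0]] z 0.0103
67 grip: med [0.5179 0.275  0.186 ] [0.5114 0.2695 0.166 ] [0.5259 0.2913 0.1988]
top face 28 [0.5183 0.2782 0.1955] 
arm 171 [0.926 0.377 0.548 0.29 ] [0.493 0.238 0.138] [0.601 0.321 0.164]
```

View pics/c1.png

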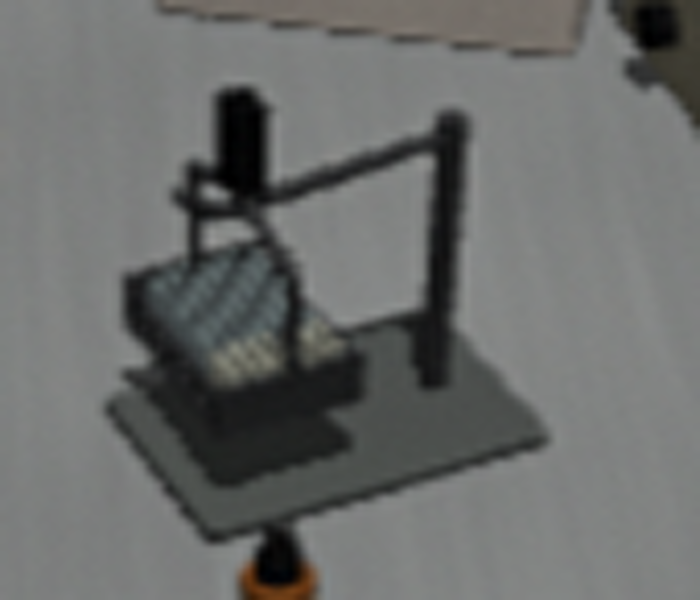

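The crop shows the slide-filled rack hanging on the grey stand: grip block at about (240,140), bail behind it on the hook arm, post at (445,250).

Things that could be mistaken for it, in pixels of the 800×600 top view:
- Full rack on the grey stand (215,300), which is the one I want.
- Empty rack (437,155).
- Green stands (237,475) and (500,430), and the purple stand (362,418).

The tool can't be tilted directly. I'll pivot the rack in the fingers by pressing the basket against the tray wall.

Emit:
send_rows([
  [[-1,0.45,-0.45,0.05,0.4],[-1,0.9,-0.9,0.05,0.767],[-1,0.9,-0.9,0.05,0.767],[-1,0.9,-0.9,0.05,0.767],[-1,0.9,-0.9,0.05,0.767],[-1,0.9,-0.9,0.05,0.767],[-1,0.9,-0.9,0.05,0.767],[-1,0.9,-0.9,0.05,0.767],[-1,0.9,-0.9,0.05,0.767],[-1,0.9,-0.9,0.05,0.767]],
], force=40)

```text
t: 0.93
tool_pos: [0.4245, 0.3679, 0.2452]
orientation: [0.593, -3.084, -0.0]
force: [-0.7, -0.1, -0.2]
opening: 0.0929
gripper_force: 0.0
```

Emit:
send_rows([
  [[-1,0.465,-0.44,0,0],[-1,0.465,-0.44,0,0],[-1,0.465,-0.44,0,0],[-1,0.465,-0.44,0,0],[-1,0.465,-0.44,0,0],[-1,0.465,-0.44,0,0]],
])

```text
t: 1.43
tool_pos: [0.5171, 0.2808, 0.2453]
orientation: [0.596, -3.083, -0.001]
force: [-1.1, 0.0, 0.4]
opening: 0.0933
gripper_force: 0.0
```

Run:
```python
from h import *
print(telemetry.read_state()['tool_pos'])
a,_=grab('top');b,_=grab('side')
f=lambda i:cv2.resize(i,(400,560),interpolation=cv2.INTER_CUBIC)
cv2.imwrite('pics/a1.png',np.hstack([f(a[110:250,90:190]),f(b[60:200,230:330])]))
```

```text
[0.51713852 0.28083135 0.2452514 ]
```

View pics/a1.png

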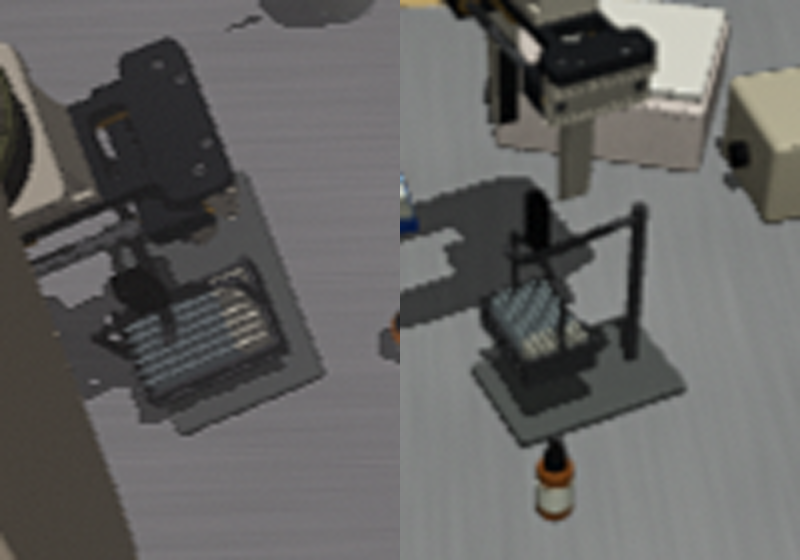

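The picture shows the gripper above the block: in the right half the block is at (538,215), with the near finger at (573,160) in front of it. The alignment looks right, so I'll go down and close.

Emit:
send_rows([
  [[-1,0,0,-0.16,0],[-1,0,0,-0.33,0],[-1,0,0,-0.33,0],[-1,0,0,-0.33,0],[0.9,0,0,-0.33,0],[0.9,0,0,-0.33,0],[0.9,0,0,-0.33,0],[0.9,0,0,-0.33,0],[0.9,0,0,-0.33,0],[0.9,0,0,-0.33,0],[0.9,0,0,-0.33,0],[0.9,0,0,-0.33,0]],
], force=40)

```text
t: 2.53
tool_pos: [0.5181, 0.2796, 0.1797]
orientation: [0.597, -3.084, -0.0]
force: [0.7, 0.1, 0.2]
opening: 0.0443
gripper_force: 0.0
```

Still closing.

Emit:
send_rows([
  [[1,0,0,0,0],[1,0,0,0,0],[1,0,0,0,0],[1,0,0,0,0],[1,0,0,0,0],[1,0,0,0,0],[1,0,0,0,0],[1,0,0,0,0]],
])

```text
t: 3.2
tool_pos: [0.5181, 0.28, 0.1798]
orientation: [-0.597, 3.084, 0.001]
force: [-0.9, 2.2, 1.4]
opening: 0.0177
gripper_force: 40.0
```

Emit:
send_rows([
  [[1,0,0,0.05,0],[1,0,0,0.1,0],[1,0,0,0.14,0],[1,0,0,0.14,0],[1,0,0,0.14,0],[1,-0.1,-0.04,0.14,0],[1,-0.2,-0.08,0.14,0],[1,-0.3,-0.12,0.14,0],[1,-0.4,-0.16,0.14,0],[1,-0.5,-0.2,0.14,0],[1,-0.5,-0.2,0.14,0],[1,-0.5,-0.2,0.14,0]],
])

```text
t: 4.2
tool_pos: [0.4175, 0.2394, 0.2075]
orientation: [-0.597, 3.084, -0.0]
force: [1.1, 0.5, -1.3]
opening: 0.0179
gripper_force: 40.0
```

Emit:
send_rows([
  [[1,0,0,0.2,0],[1,0,0,0.4,0],[1,0,0,0.56,0],[1,0,0,0.56,0],[1,0.05,-0.15,0.56,-0.1],[1,0.1,-0.3,0.56,-0.2],[1,0.15,-0.45,0.56,-0.3],[1,0.2,-0.6,0.56,-0.4],[1,0.25,-0.75,0.56,-0.5],[1,0.3,-0.9,0.56,-0.6],[1,0.3,-0.9,0.56,-0.6],[1,0.3,-0.9,0.56,-0.6]],
])

```text
t: 5.2
tool_pos: [0.4789, 0.0582, 0.3189]
orientation: [-0.39, -3.116, 0.0]
force: [-0.6, 0.8, -1.1]
opening: 0.0177
gripper_force: 40.0
```

Emit:
send_rows([
  [[1,0.05,-0.15,0,-0.1],[1,0.1,-0.3,0,-0.2],[1,0.15,-0.45,0,-0.3],[1,0.2,-0.6,0,-0.4],[1,0.25,-0.75,0,-0.5],[1,0.3,-0.9,0,-0.6],[1,0.3,-0.9,0,-0.65],[1,0.3,-0.9,0,-0.65],[1,0.3,-0.9,0,-0.65]],
])

```text
t: 5.95
tool_pos: [0.5384, -0.1194, 0.3191]
orientation: [-1.399, -2.812, -0.001]
force: [0.2, 0.1, -0.9]
opening: 0.0174
gripper_force: 40.0
```

Emit:
send_rows([
  [[1,0.03,-0.15,0,-0.1],[1,0.05,-0.3,0,-0.2],[1,0.07,-0.45,0,-0.3],[1,0.09,-0.6,0,-0.4],[1,0.09,-0.75,0,-0.5],[1,0.09,-0.81,0,-0.6],[1,0.09,-0.81,0,-0.64],[1,0.09,-0.81,0,-0.64],[1,0.09,-0.81,0,-0.64]],
])

```text
t: 6.7
tool_pos: [0.5566, -0.2809, 0.3196]
orientation: [-2.244, -2.198, -0.001]
force: [-0.2, 0.7, -1.6]
opening: 0.018
gripper_force: 40.0
```

Run:
```python
from h import *
print(telemetry.read_state()['tool_pos'])
a,_=grab('top');b,_=grab('side')
f=lambda i:cv2.resize(i,(400,600),interpolation=cv2.INTER_CUBIC)
cv2.imwrite('pics/a2.png',np.hstack([f(a[50:270,270:417]),f(b[160:384,230:380])]))
```

```text
[ 0.55658447 -0.28089102  0.31964933]
```

View pics/a2.png

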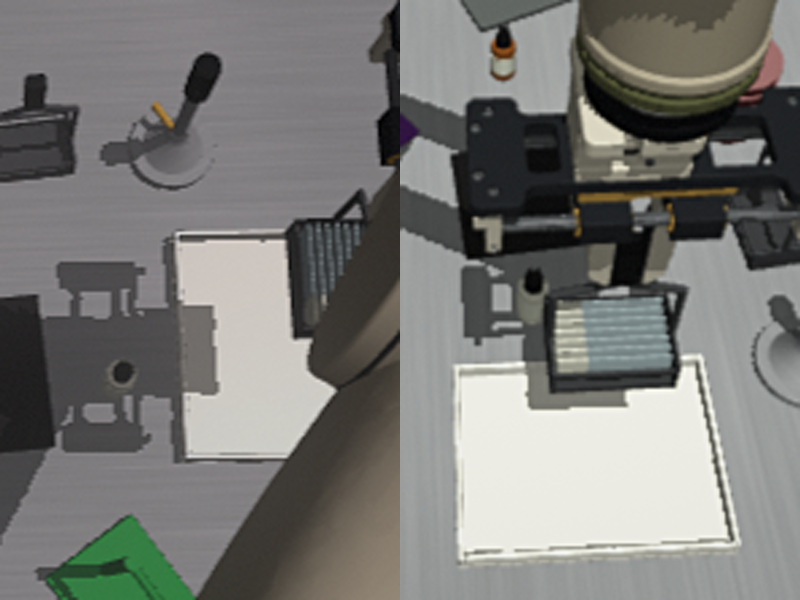

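The rack hangs level in the gripper over the tray: the rack is at (612,340) in the right half, and the near wall runs along about row 550. I'll measure that wall exactly.

Run:
```python
from h import *
for n in('side','top'):
    P=cloud(n,np.load(f'pics/{n}.npy')).reshape(-1,3)
    for lo,hi in((.47,.53),(.58,.64)):
        m=(P[:,2]>.017)&(P[:,2]<.027)&(P[:,0]>lo)&(P[:,0]<hi)&(P[:,1]<-.34)&(P[:,1]>-.40)
        q=P[m];print(n,len(q),q.mean(0).round(4),np.percentile(q[:,1],[5,95]).round(4)) if len(q) else None
    m=(P[:,2]>.017)&(P[:,2]<.027)&(P[:,0]>.5)&(P[:,0]<.6)&(P[:,1]<-.17)&(P[:,1]>-.22);q=P[m];print('far',n,len(q),q.mean(0).round(4) if len(q) else '')
```

```text
side 76 [ 0.5004 -0.3597  0.0211] [-0.3615 -0.3574]
side 72 [ 0.6102 -0.3619  0.0212] [-0.364  -0.3593]
far side 28 [ 0.5152 -0.2044  0.0213]
far top 69 [ 0.5508 -0.2042  0.0207]
```

Emit:
send_rows([
  [[1,0,-0.1,-0.15,0],[1,0,-0.21,-0.3,0],[1,0,-0.21,-0.45,0],[1,0,-0.21,-0.6,0],[1,0,-0.21,-0.75,0],[1,0,-0.21,-0.85,0],[1,0,-0.21,-0.92,0],[1,0,-0.21,-0.92,0],[1,0,-0.21,-0.92,0]],
], force=30)

```text
t: 7.55
tool_pos: [0.5562, -0.3237, 0.1357]
orientation: [-2.248, -2.194, 0.0]
force: [0.7, -0.0, -1.4]
opening: 0.0174
gripper_force: 30.0
```

Emit:
send_rows([
  [[1,0,-0.03,0.005,0],[1,0,-0.06,0.01,0],[1,0,-0.1,0.015,0],[1,0,-0.14,0.02,0],[1,0,-0.18,0.02,0],[1,0,-0.22,0.015,0],[1,0,-0.26,0.01,0],[1,0,-0.3,0.005,0],[1,0,-0.335,0,0],[1,0,-0.335,0,0]],
])

```text
t: 8.38
tool_pos: [0.5557, -0.393, 0.1351]
orientation: [2.251, 2.191, -0.001]
force: [0.6, 1.7, 0.6]
opening: 0.0176
gripper_force: 30.0
```

```bash
cat > look.py <<'E'
from h import *;import sys
b,_=grab('side')
cv2.imwrite(sys.argv[1],cv2.resize(b[200:384,210:420],(685,600),interpolation=cv2.INTER_CUBIC))
E
python3 look.py pics/a3.png
```

```text
(no output)
```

View pics/a3.png

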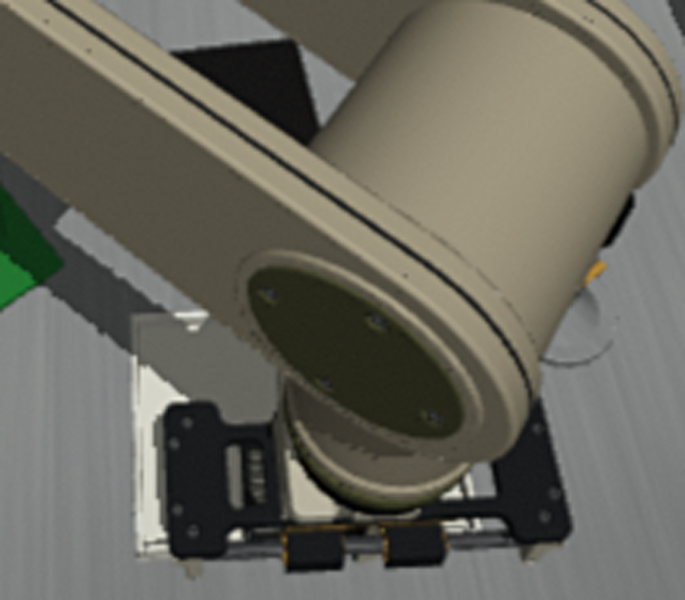

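The arm hides the rack here, but the 1.7 N sideways force shows it is bearing on the wall, so it's tipping as planned. I'll continue to 45° and hold.

Emit:
send_rows([
  [[1,0,-0.03,-0.012,0],[1,0,-0.06,-0.024,0],[1,0,-0.09,-0.037,0],[1,0,-0.12,-0.05,0],[1,0,-0.145,-0.062,0],[1,0,-0.145,-0.062,0],[1,0,-0.145,-0.062,0]],
])

```text
t: 9.02
tool_pos: [0.5558, -0.4207, 0.1228]
orientation: [-2.25, -2.191, 0.0]
force: [-0.8, 1.5, -0.7]
opening: 0.0179
gripper_force: 30.0
```

Run:
```python
from h import *
a,d=grab('top');P=cloud('top',d)
b,e=grab('side');Q=cloud('side',e)
for n,X in(('top',P),('side',Q)):
    q=X.reshape(-1,3);m=(abs(q[:,0]-.556)<.05)&(q[:,1]>-.42)&(q[:,1]<-.25)&(q[:,2]>.026)&(q[:,2]<.11);q=q[m]
    print(n,len(q))
    for k in np.arange(-.42,-.25,.01):
        s=q[(q[:,1]>k)&(q[:,1]<k+.01)]
        if len(s):print(round(k,3),len(s),np.percentile(s[:,2],[5,50,95]).round(3))
f=lambda i:cv2.resize(i,(400,600),interpolation=cv2.INTER_CUBIC)
cv2.imwrite('pics/a4.png',np.hstack([f(a[110:270,320:427]),f(b[264:384,250:330])]))
```

```text
top 1003
-0.42 2 [0.105 0.107 0.109]
-0.41 1 [0.11 0.11 0.11]
-0.4 1 [0.105 0.105 0.105]
-0.39 83 [0.093 0.1   0.105]
-0.38 42 [0.084 0.091 0.096]
-0.37 80 [0.036 0.042 0.083]
-0.36 122 [0.042 0.049 0.069]
-0.35 115 [0.049 0.056 0.06 ]
-0.34 116 [0.046 0.064 0.069]
-0.33 182 [0.051 0.064 0.07 ]
-0.32 181 [0.047 0.053 0.066]
-0.31 78 [0.048 0.052 0.055]
side 240
-0.39 6 [0.093 0.095 0.097]
-0.38 16 [0.087 0.093 0.096]
-0.37 23 [0.035 0.073 0.086]
-0.36 22 [0.029 0.044 0.071]
-0.35 5 [0.028 0.035 0.038]
-0.34 63 [0.052 0.062 0.07 ]
-0.33 70 [0.044 0.063 0.071]
-0.32 24 [0.047 0.053 0.067]
-0.31 11 [0.051 0.053 0.057]
```

View pics/a4.png

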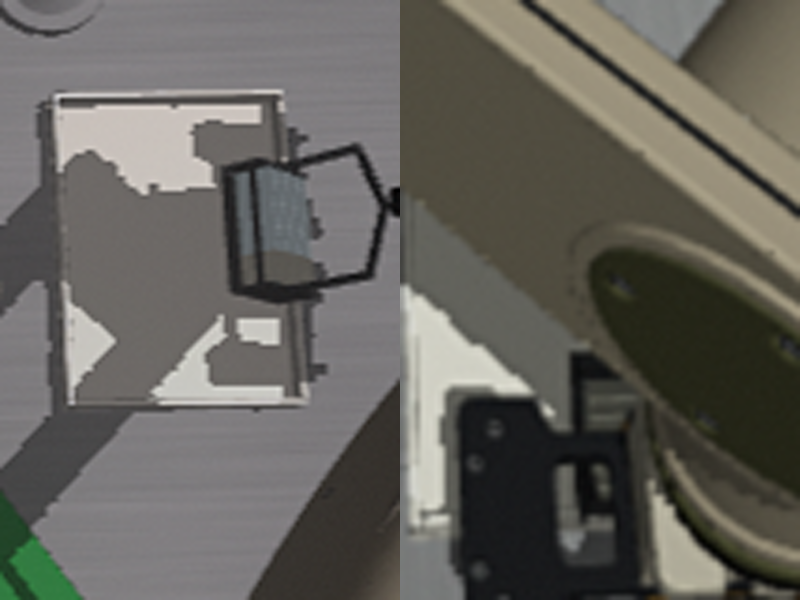

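The top view shows the rack tipped over the -y wall, with the slides at (275,215) and the bail peak at (385,200). I'll measure the angle now.

Run:
```python
from h import *
q=cloud('top',np.load('pics/top.npy')).reshape(-1,3)
m=(abs(q[:,0]-.556)<.025)&(q[:,1]>-.372)&(q[:,1]<-.342)&(q[:,2]>.03)&(q[:,2]<.075);s=q[m]
for _ in range(4):
    c=s.mean(0);n=np.linalg.svd(s-c)[2][2];n*=np.sign(n[2]);r=abs((s-c)@n);s=s[r<max(.003,0)]
print('slides',len(s),n.round(3),np.degrees(np.arccos(n[2])))
for sg in(1,-1):
    m=(abs(sg*(q[:,0]-.556)-.041)<.007)&(q[:,1]<-.372)&(q[:,1]>-.40)&(q[:,2]>.06)&(q[:,2]<.115);s=q[m]
    if len(s)>5:
        print('bail',len(s),s[[0,-1]].round(3),cv2.fitLine(s.astype(np.float32),cv2.DIST_HUBER,0,.01,.01).ravel().round(3))
```

```text
slides 123 [-0.011 -0.666  0.746] 41.74156623509227
bail 23 [[ 0.601 -0.379  0.093]
 [ 0.59  -0.385  0.093]] [-0.44  -0.599  0.669  0.596 -0.378  0.09 ]
bail 19 [[ 0.522 -0.379  0.095]
 [ 0.514 -0.372  0.08 ]] [ 0.304 -0.445  0.842  0.517 -0.377  0.092]
```

Emit:
send_rows([
  [[1,0,-0.03,-0.016,0],[1,0,-0.03,-0.016,0],[1,0,-0.03,-0.016,0],[1,0,-0.03,-0.016,0],[1,0,-0.03,-0.016,0],[1,0,-0.03,-0.016,0],[1,0,-0.03,-0.016,0],[1,0,-0.03,-0.016,0],[1,0,-0.03,-0.016,0],[1,0,-0.03,-0.016,0],[1,0,-0.03,-0.016,0],[1,0,-0.03,-0.016,0],[1,0,-0.03,-0.016,0],[1,0,-0.03,-0.016,0],[1,0,-0.03,-0.016,0],[1,0,-0.03,-0.016,0],[1,0,-0.03,-0.016,0],[1,0,-0.03,-0.016,0],[1,0,-0.03,-0.016,0],[1,0,-0.03,-0.016,0]],
])

```text
t: 10.78
tool_pos: [0.5561, -0.4263, 0.12]
orientation: [-2.25, -2.192, -0.0]
force: [0.7, 2.3, -0.9]
opening: 0.0178
gripper_force: 30.0
```

Emit:
send_rows([
  [[1,0,0,0,0],[1,0,0,0,0],[1,0,0,0,0],[1,0,0,0,0],[1,0,0,0,0],[1,0,0,0,0],[1,0,0,0,0],[1,0,0,0,0],[1,0,0,0,0],[1,0,0,0,0],[1,0,0,0,0],[1,0,0,0,0],[1,0,0,0,0],[1,0,0,0,0],[1,0,0,0,0]],
])

```text
t: 12.03
tool_pos: [0.5561, -0.4263, 0.12]
orientation: [2.25, 2.192, -0.0]
force: [-0.7, 1.9, 0.4]
opening: 0.0177
gripper_force: 30.0
```

```bash
cat > tilt.py <<'E'
from h import *
a,d=grab('top');q=cloud('top',d).reshape(-1,3);tp=telemetry.read_state()['tool_pos'];print(tp.round(4))
m=(abs(q[:,0]-tp[0])<.025)&(q[:,1]>tp[1]-.06)&(q[:,1]<tp[1]+.11)&(q[:,2]>.026)&(q[:,2]<tp[2]-.035);s=q[m]
rng=np.random.default_rng(0);best=None
for _ in range(500):
    t=s[rng.choice(len(s),3,False)];n=np.cross(t[1]-t[0],t[2]-t[0]);L=np.linalg.norm(n)
    if L<1e-6:continue
    n/=L;n*=np.sign(n[2])
    if n[2]<.5:continue
    k=abs((s-t[0])@n)<.003
    if best is None or k.sum()>best.sum():best=k
s=s[best];c=s.mean(0);n=np.linalg.svd(s-c)[2][2];n*=np.sign(n[2])
print('slides',len(s),c.round(3),n.round(3),np.degrees(np.arccos(n[2])).round(1))
E
python3 tilt.py
```

```text
[ 0.5561 -0.4263  0.12  ]
slides 200 [ 0.556 -0.347  0.056] [-0.011 -0.665  0.747] 41.7
```

It measures about 42–45° and has held for over 2.5 s. Next I'll loosen the grip slightly and follow the arc back to level.

Emit:
send_rows([
  [[1,0,0,0,0],[1,0,0.03,0.016,0],[1,0,0.07,0.033,0],[1,0,0.11,0.05,0],[1,0,0.15,0.068,0],[1,0,0.19,0.08,0],[1,0,0.23,0.086,0],[1,0,0.27,0.092,0],[1,0,0.31,0.097,0],[1,0,0.35,0.097,0],[1,0,0.39,0.092,0],[1,0,0.43,0.088,0],[1,0,0.47,0.083,0],[1,0,0.51,0.078,0],[1,0,0.51,0.078,0],[1,0,0.51,0.078,0]],
], force=8)

```text
t: 13.42
tool_pos: [0.5561, -0.3238, 0.1355]
orientation: [-2.249, -2.193, 0.0]
force: [1.1, 0.1, -1.8]
opening: 0.0177
gripper_force: 8.0
```

```bash
python3 tilt.py
python3 - <<'E'
import cv2,numpy as np
a=cv2.imread('pics/raw_top.png')
cv2.imwrite('pics/a5.png',cv2.resize(a[110:260,300:450],(600,600),interpolation=cv2.INTER_CUBIC))
E
```

```text
[ 0.5561 -0.3243  0.1356]
slides 227 [ 0.556 -0.277  0.045] [-0.024 -0.239  0.971] 13.9
```

View pics/a5.png

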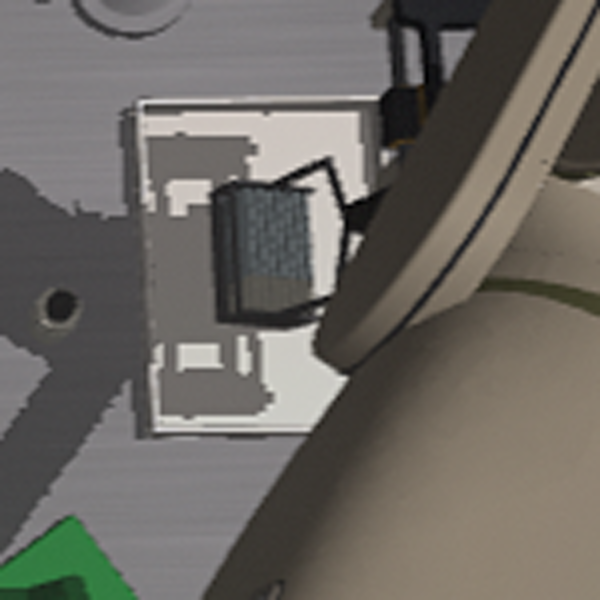

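The rack is still tipped about 25° because pad friction is holding it: slides at (270,245), bail peak at (350,215). I'll ease the grip to 3 N, low over the tray, and dither so gravity can level it.

Emit:
send_rows([
  [[1,0,0,0,0],[1,0,0,0,0],[1,0,0,0,0],[1,0,0.05,0,0],[1,0,0.02,0,0],[1,0,0.07,0,0],[1,0,0.04,0,0],[1,0,0.09,0,0],[1,0,0.06,0,0],[1,0,0.1,0,0],[1,0,0.1,0,0],[1,0,0.1,0,0]],
], force=3)

```text
t: 14.47
tool_pos: [0.5561, -0.3039, 0.1356]
orientation: [-2.25, -2.193, -0.0]
force: [0.5, -0.3, -1.5]
opening: 0.0179
gripper_force: 3.0
```

```bash
python3 tilt.py
```

```text
[ 0.5561 -0.3042  0.1357]
slides 93 [ 0.558 -0.284  0.031] [0.002 0.184 0.983] 10.6
```

Emit:
send_rows([
  [[1,0,0,-0.01,0],[1,0,0,-0.02,0],[1,0,0,-0.03,0],[1,0,0,-0.035,0],[1,0,0,-0.04,0],[1,0,0,-0.045,0],[1,0,0,-0.045,0],[1,0,0,-0.045,0]],
])

```text
t: 15.18
tool_pos: [0.5564, -0.3044, 0.1267]
orientation: [2.25, 2.192, 0.0]
force: [1.5, -1.0, 3.1]
opening: 0.0178
gripper_force: 3.0
```

```bash
cat > prof.py <<'E'
from h import *
a,d=grab('top');q=cloud('top',d).reshape(-1,3);tp=telemetry.read_state()['tool_pos'];print(tp.round(4))
m=(abs(q[:,0]-tp[0])<.036)&(abs(q[:,1]-tp[1])<.07);q=q[m]
for k in np.arange(-.06,.065,.005):
    s=q[(q[:,1]-tp[1]>k)&(q[:,1]-tp[1]<k+.005)]
    if len(s):print(round(k*1000),len(s),np.percentile(s[:,2],[10,30,50,70,90]).round(3))
E
python3 prof.py;python3 tilt.py
```

```text
[ 0.5564 -0.3044  0.1267]
-35 5 [0.282 0.283 0.283 0.283 0.284]
-30 6 [0.282 0.284 0.285 0.307 0.33 ]
-25 6 [0.283 0.284 0.284 0.307 0.33 ]
-20 8 [0.205 0.283 0.307 0.5   0.52 ]
-15 22 [0.048 0.52  0.525 0.525 0.527]
-10 96 [0.027 0.525 0.528 0.53  0.532]
-5 248 [0.033 0.525 0.529 0.531 0.532]
0 242 [0.521 0.525 0.529 0.531 0.532]
5 338 [0.034 0.518 0.526 0.53  0.532]
10 341 [0.029 0.516 0.525 0.53  0.532]
15 344 [0.375 0.514 0.524 0.53  0.532]
20 499 [0.218 0.417 0.512 0.527 0.531]
25 585 [0.031 0.418 0.503 0.524 0.531]
30 593 [0.025 0.435 0.497 0.521 0.531]
35 457 [0.004 0.443 0.507 0.524 0.531]
40 364 [0.004 0.496 0.516 0.526 0.534]
45 326 [0.003 0.497 0.512 0.523 0.538]
50 232 [0.003 0.494 0.509 0.537 0.541]
55 186 [0.003 0.478 0.531 0.54  0.543]
60 218 [0.003 0.477 0.524 0.542 0.545]
[ 0.5563 -0.3044  0.1267]
slides 85 [ 0.561 -0.286  0.031] [-0.052  0.145  0.988] 8.9
```

The +3 N upward force means the basket is pressed flat on the tray floor, which levels it. I'll re-grip firmly, hold it there, then lift.

Emit:
send_rows([
  [[1,0,0,0.005,0],[1,0,0,0.005,0],[1,0,0,0.005,0],[1,0,0,0.005,0],[1,0,0,0.005,0],[1,0,0,0.02,0],[1,0,0.03,0.05,0],[1,0,0.08,0.1,0],[1,0,0.1,0.2,0],[1,0,0.1,0.35,0],[1,0,0.1,0.5,0],[1,0,0.1,0.65,0],[1,0,0.1,0.8,0],[1,0,0.1,0.96,0],[1,0,0.1,0.96,0],[1,0,0.1,0.96,0],[1,0,0.1,0.96,0]],
], force=40)

```text
t: 16.7
tool_pos: [0.5561, -0.2836, 0.3189]
orientation: [2.249, 2.193, 0.0]
force: [-0.6, -0.9, -2.5]
opening: 0.0178
gripper_force: 40.0
```

Run:
```python
from h import *
tp=telemetry.read_state()['tool_pos'];print(tp)
b,d=grab('side');P=cloud('side',d)
q=P.reshape(-1,3)
m=(abs(q[:,0]-tp[0])<.03)&(abs(q[:,1]-tp[1])<.06)&(q[:,2]>.15)&(q[:,2]<tp[2]-.05);q=q[m]
for k in np.arange(-.06,.06,.005):
    s=q[(q[:,1]-tp[1]>k)&(q[:,1]-tp[1]<k+.005)]
    if len(s):print(round(k*1000),len(s),np.percentile(s[:,2],[10,50,90]).round(4))
cv2.imwrite('pics/a6.png',cv2.resize(b[200:384,230:380],(490,600),interpolation=cv2.INTER_CUBIC))
```

```text
[ 0.55609245 -0.28361238  0.31885579]
-25 177 [0.198  0.2033 0.2207]
-20 178 [0.2015 0.2167 0.2268]
-15 64 [0.2136 0.2214 0.2272]
-10 122 [0.2179 0.2242 0.2284]
-5 113 [0.2182 0.2236 0.228 ]
0 16 [0.2237 0.2268 0.2292]
5 109 [0.2179 0.2235 0.2284]
10 111 [0.2189 0.224  0.2287]
15 66 [0.2195 0.2236 0.2287]
20 51 [0.2181 0.2245 0.2288]
25 109 [0.2191 0.2248 0.2285]
30 36 [0.2192 0.2205 0.2215]
35 5 [0.2188 0.2192 0.2197]
```

View pics/a6.png

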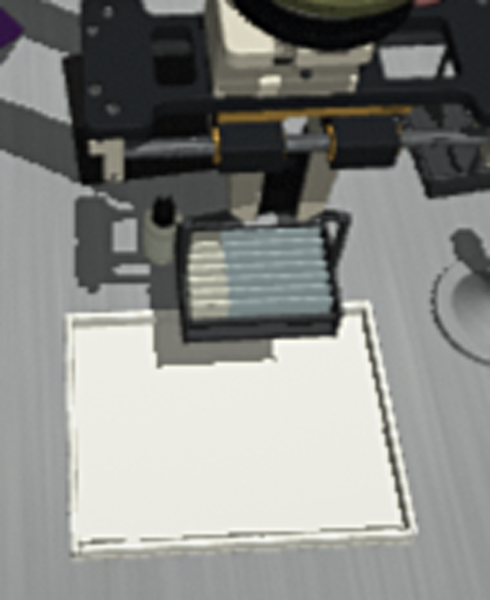

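The rack is level: its slide tops are flat at about 0.224 m across the whole width, at (260,275), and nothing has slipped. Next, carry it to the mat centre at (0.5355, -0.013).

Emit:
send_rows([
  [[1,-0.02,0.15,0,0],[1,-0.04,0.3,0,0],[1,-0.06,0.45,0,0],[1,-0.08,0.6,0,0],[1,-0.1,0.75,0,0],[1,-0.1,0.9,0,0],[1,-0.1,0.9,0,0],[1,-0.1,0.9,0,0]],
])

```text
t: 17.42
tool_pos: [0.5354, -0.1025, 0.317]
orientation: [-2.245, -2.194, 0.002]
force: [-0.3, -1.1, -1.5]
opening: 0.0177
gripper_force: 40.0
```

Emit:
send_rows([
  [[1,0,0.15,0,0],[1,0,0.3,0,0],[1,0,0.453,0,0],[1,0,0.453,-0.1,0],[1,0,0.453,-0.25,0],[1,0,0.453,-0.4,0],[1,0,0.453,-0.55,0],[1,0,0.453,-0.7,0],[1,0,0.453,-0.8,0],[1,0,0.453,-0.87,0],[1,0,0.453,-0.9,0],[1,0,0.453,-0.9,0]],
])

```text
t: 18.42
tool_pos: [0.5343, -0.0144, 0.1358]
orientation: [-2.249, -2.189, 0.005]
force: [0.1, 1.2, -1.6]
opening: 0.0179
gripper_force: 40.0
```

Emit:
send_rows([
  [[1,0,0,-0.01,0],[1,0,0,-0.02,0],[1,0,0,-0.03,0],[1,0,0,-0.035,0],[1,0,0,-0.035,0],[1,0,0,-0.035,0]],
])

```text
t: 18.92
tool_pos: [0.5363, -0.0137, 0.132]
orientation: [2.25, 2.192, 0.001]
force: [0.4, 0.2, -1.9]
opening: 0.0176
gripper_force: 40.0
```

Emit:
send_rows([
  [[1,0,0,-0.005,0],[1,0,0,-0.01,0],[1,0,0,-0.015,0],[1,0,0,-0.017,0],[1,0,0,-0.017,0],[1,0,0,-0.017,0]],
])

```text
t: 19.42
tool_pos: [0.536, -0.0137, 0.1281]
orientation: [-2.25, -2.192, 0.0]
force: [-0.7, 0.5, -1.4]
opening: 0.0177
gripper_force: 40.0
```

Emit:
send_rows([
  [[1,0,0,-0.005,0],[1,0,0,-0.008,0],[1,0,0,-0.01,0],[1,0,0,-0.01,0],[1,0,0,-0.01,0]],
])

```text
t: 19.83
tool_pos: [0.5362, -0.0138, 0.1267]
orientation: [2.25, 2.192, 0.0]
force: [-2.9, 0.5, 4.9]
opening: 0.0177
gripper_force: 40.0
```

Contact. Release gently.

Emit:
send_rows([
  [[1,0,0,0,0],[1,0,0,0,0],[1,0,0,0,0],[0,0,0,0,0],[-0.3,0,0,0,0],[-0.3,0,0,0,0],[-0.3,0,0,0,0],[-0.3,0,0,0,0],[-0.3,0,0,0,0],[-0.3,0,0,0,0],[-0.3,0,0,0,0],[-0.3,0,0,0,0]],
], force=3)

```text
t: 20.83
tool_pos: [0.5361, -0.0137, 0.1262]
orientation: [-2.25, -2.192, -0.0]
force: [-0.1, -0.9, 0.4]
opening: 0.0603
gripper_force: 0.0
```

Emit:
send_rows([
  [[-0.3,0,0,0.05,0],[-0.3,0,0,0.12,0],[-0.3,0,0,0.25,0],[-0.3,0,0,0.4,0],[-0.3,0,0,0.6,0],[-0.3,0,0,0.8,0],[-0.3,0,0,0.95,0],[-0.3,0,0,0.95,0],[-0.3,-0.4,0,0.95,0],[-0.3,-0.8,0,0.95,0],[-0.3,-0.8,0,0.95,0],[-0.3,-0.8,0,0.95,0],[-0.3,-0.8,0,0.95,0]],
])

```text
t: 21.92
tool_pos: [0.3719, -0.0134, 0.3174]
orientation: [2.249, 2.191, 0.001]
force: [0.0, -0.2, 0.1]
opening: 0.0603
gripper_force: 0.0
```

Run:
```python
from h import *
b,d=grab('side');q=cloud('side',d).reshape(-1,3)
m=(abs(q[:,0]-.536)<.05)&(abs(q[:,1]+.014)<.05)&(q[:,2]>.025)&(q[:,2]<.048)
print('basket top',q[m].mean(0).round(4),q[m].min(0).round(3),q[m].max(0).round(3))
m=(abs(q[:,0]-.536)<.05)&(abs(q[:,1]+.014)<.05)&(q[:,2]>.115)&(q[:,2]<.16);print('block',q[m].mean(0).round(4),q[m].max(0).round(4))
cv2.imwrite('pics/a7.png',cv2.resize(b[100:340,220:420],(500,600),interpolation=cv2.INTER_CUBIC))
```

```text
basket top [ 0.5392 -0.0114  0.0324] [ 0.494 -0.039  0.025] [0.582 0.023 0.047]
block [ 0.5372 -0.0115  0.1356] [ 0.5464 -0.0013  0.1485]
```

View pics/a7.png

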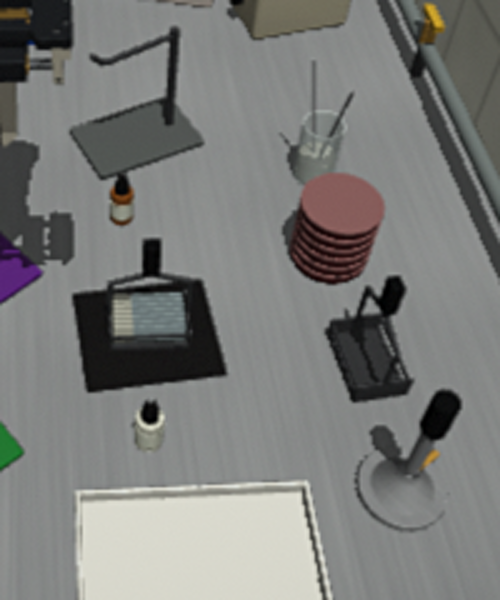

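The rack stands upright in the middle of the mat, at (150,315). The gripper is clear of it and the other items look undisturbed. Handing in.

```bash
python3 -c "
from plant import order
print(order.close_job())"
```

```text
the job is handed in; nothing more can be done
None
```

The job is handed in (no verdict was returned): the rack came off the hook, was tipped to about 42–45° over the tray for over 2.5 s by pivoting it against the tray wall, was levelled there, and was set down upright and released near the middle of the mat; the final picture shows nothing else disturbed.

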